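# Clip the candle pail onto its snap hook

## Task

Hang the little blue candle pail on the snap hook of the stand: press the bar of its wire handle down through the hook's sprung gate and let the gate snap shut above it. To check that it holds, pull the pail up against the shut gate with a steady 5 to 10 N for two seconds, then let it down gently into the hook and leave it hanging there freely. Never load the hook with as much as 20 N, keep the foot of the stand flat on the worktop where it is (it tips if pulled too hard), and leave the salt shaker, the timer and the spice jar alone.

Things in the scene. Friction and masses are not known exactly. Their poses are not given: they have to be found in the camera images.
- pail: Small blue metal pail, 71 mm wide at the rim, 62 mm high, three tealights in it, 0.2 to 0.4 kg, with a stiff wire handle (it does not fold) standing up over the mouth. Origin: centre of the underside; z up, y along the handle's top bar, x square to the handle's plane.
- handle_bar (a point): Middle of the handle's level top bar (6 mm wire), 142 mm above the pail's underside. Axes as the pail's. Two legs carry the bar, 54 mm apart over their outsides and 42 mm inside, upright from 98 to 134 mm. Best gripped by both legs from outside, level with the bar, fingers closing along y: the hook then passes between the fingers.
- stand: Loose hanging stand, 1.9 kg (tips when pulled up with 12 N): round dark iron foot 124 mm wide, 18 mm high; steel post 14 mm thick at x = +46 mm, top 230 mm high. A black collar clamped on the post carries a snap hook reaching towards -x, in the x-z plane. The collar does not slip, but its height differs by up to 4 mm either way and is not measured. Origin: centre of the underside; z up.
- gate (a joint): Sprung brass gate across the hook's mouth, 5.6 mm thick: 0 = shut, level, middle line 214 to 222 mm up (feel for it). Pivot at stand x = -1 mm, free end at x = -30 mm; turns only inward (down), to 1.3 rad. Spring 0.07 N m + 0.10 N m per rad: a bar pressing 22 mm from the pivot needs 3 to 9 N and slips past the end 14 to 23 mm below the gate's line; the gate then snaps up.
- hook_axis (a point): Fixed point of the stand 218 mm up at x = -16 mm, y = 0, midway across the hook's mouth; axes as the stand's. From it the hook's inner faces lie at x = -15 mm (nose, 8 mm wire, top 6 mm above the gate's line, outer side x = -25 mm) and +15 mm (back, joined to the collar by a level shank).
- hook_front (a point): Fixed point of the stand 218 mm up at x = -76 mm, y = 0, in front of the nose. The handle comes from here with its bar 15 to 25 mm above the gate's line and along the stand's y, nose between bar and pail, until the bar is over the gate; then it is pressed down. The U-shaped hook is 44 mm deep below the gate's line; the bar in its bottom lies 33 mm below that line, under the shut gate 6 mm below.
- salt: Bystander: salt shaker of clear glass with a grey top, 44 mm wide, 90 mm high. Origin: centre of the underside.
- timer: Bystander: red and cream kitchen timer, 62 mm wide, 68 mm high. Origin: centre of the underside.
- spice: Bystander: spice jar with a red cap, 46 mm wide, 109 mm high. Origin: centre of the underside.

How it is judged:
On the way, in this order (a step that is already met when the one before it is completed fails the run):
1. the handle bar presses the gate inward (value of joint gate above 0.35 rad and contact force between pail and stand above 1 N), for 0.02 s.
2. the bar is inside the hook, below the gate, and the gate has shut above it (value of joint gate below 0.1 rad and z of handle_bar in the frame of hook_axis between -0.041 and -0.004 m and x of handle_bar in the frame of hook_axis between -0.016 and 0.016 m and y of handle_bar in the frame of hook_axis between -0.018 and 0.018 m), for 0.1 s.
3. the bar is pulled up against the underside of the shut gate with 4 to 11 N for 1.2 s (value of joint gate below 0.1 rad and contact force between pail and stand between 4 and 11 N and z of handle_bar in the frame of hook_axis between -0.013 and 0 m and x of handle_bar in the frame of hook_axis between -0.016 and 0.016 m), for 1.2 s.
At the end, for the whole second after the job is handed in: The pail hangs at rest by its bar in the bottom of the hook (bar 178 to 193 mm above the stand's underside, within 13 mm in x and 18 mm in y of hook_axis), tilted under 0.3 rad, gate shut above it (under 0.1 rad); the stand is upright (0.03 rad), within 20 mm of where it was (value of joint gate below 0.1 rad and z of handle_bar in the frame of hook_axis between -0.04 and -0.025 m and x of handle_bar in the frame of hook_axis between -0.013 and 0.013 m and y of handle_bar in the frame of hook_axis between -0.018 and 0.018 m and angle between pail's own z axis and vertical below 0.3 rad and linear speed of pail below 0.1 m/s and angle between stand's own z axis and vertical below 0.03 rad and distance of stand from where it was at the start of the episode below 0.02 m); the robot touches nothing.
It fails at once if the pail or its handle loads the stand or its hook with more than 20 N (contact force between pail and stand above 20 N).
It fails at once if the stand is shifted or lifted by more than 20 mm, or tipped by more than 0.03 rad (1.7 degrees) (distance of stand from where it was at the start of the episode above 0.02 m or angle between stand's own z axis and vertical above 0.03 rad).
It fails at once if the salt shaker, the timer or the spice jar is moved by more than 15 mm (distance of any of salt, timer, spice from where it was at the start of the episode above 0.015 m).
It also fails if it takes over 64 s, if anything falls off the work surface, if the arm or the gripper's body presses on something with over 40 N, if the wrist force passes 120 N, or if a joint passes its speed limit or range.

## Robot

A 7-joint arm with a two-finger parallel gripper is mounted at the origin on a cart in front of the work surface, level with it; the furniture and walls round the work are solid. World frame = base frame: x ahead of the robot, y to its left, z up, the work surface at z = 0. Lengths are in m, angles in rad, forces in N, time in s.
With the tool pointing down it reaches from about 0.4 to 0.85 m from the base axis. Payload 10.4 kg.
Tool frame: the origin (TCP) lies on the centre line of the jaws, within the pads' length; the fingertips stand 11 mm ahead of it and the grasp point (between the pads) lies 8 mm behind it (manip.finger_overhang is the distance from the TCP to the fingertips, in m); z points along the fingers, y is the line along which they close (so a half turn about z gives the same grasp; the last joint's range is limited). The gripper opens to 85 mm and grips with 20 to 120 N. Pads are 22 mm wide; open, the fingers measure 114 mm over their backs; the gripper's body (76 mm by 85 mm) begins 54 mm behind the grasp point. The pads swing forward as they close: fully open they stand 13 mm farther back than shut.
Start: joints at [1.302, 0.332, -0.065, 1.46, 0.022, 1.35, -0.088], TCP at [0.152, -0.606, 0.242] pointing down, gripper open.
Joint ranges: [-2.6, 2.6], [-0.5, 2.12], [-1.47, 1.34], [0.16, 2.42], [-1.27, 4.41], [0.06, 2.06], [-2.6, 2.6]. Speed limits (rad/s): [2.22, 2.22, 2.79, 2.79, 3.14, 3.14, 3.14].

## Interface

Orientations are given as a unit quaternion [x, y, z, w].
In Python, from workcell import manip, imaging, workorder gives the robot as it stands.
- The arm moves only by the tool jog_arm, never from a script. Its argument "deltas" is a list of rows, each an object with "gripper": the opening, from 0 (shut) to 1 (fully open); "offset": the shift along the tool's x, y, z in m, a list of three; "rotation": the turn, a rotation vector about the tool's x, y, z in degrees, a list of three. In form: [{"gripper": gripper, "offset": [tx, ty, tz], "rotation": [ax, ay, az]}, ...]. A call has 1 to 20 rows; each row shifts and turns the commanded pose from where the row before left it, along the tool's axes as they then stand; what a row does not reach is not made up. A row lasts 1/10 s, in which the tool goes at most 50 mm and 8.59 degrees, less where a joint would pass 70% of its speed; a pose out of reach is approached as far as the arm can. A call with a gripper value outside its range is refused whole. The fingers move at their own pace and stop on an object; "newtons" is the grip in N (left out, the last holds). Time passes only in rows, so rows that do not move let the fingers close. It gives the time, the measured TCP pose, the force, the opening and the grip force at its end, in the units of the state.
- manip.get_obs(): the state, without advancing time (a new reading comes with each control period).
- imaging.camera(name): name is "scene" or "side" or "wrist"; returns the picture (400x640x3 uint8, blue, green, red); there is no depth.
- imaging.camera_model(name): a dict with "camera_matrix" (3x3 intrinsics, pixels), "world_to_cam" (4x4, takes a point from world to camera coordinates); the wrist camera has in their place "hand_eye" (4x4, takes a point from camera to tool coordinates, whose origin is the TCP and whose axes are the flange's). Camera axes: x right, y up, looking along -z (the intrinsics and any distortion apply to the point x, -y, -z); pixel columns grow to the right and rows downward; lengths in m; the calibration is good to about 2 mm. A picture is of the moment at which its call begins: read the wrist's pose just before it. camera_model takes no time and is no camera call.
- workorder.hand_in(): hands the job in; it is judged then, once.
The state is a dict: "clock": time; "joint_pos": joint angles; "joint_velocities": joint speeds; "tau": joint torques, N m; "position": TCP position; "ee_rot": TCP orientation; "ft_force": force on the tool from outside, world axes, zero at the start; "torque": the same for the moment, N m; "grip_width": opening from 0.0 (shut) to 1.0 (fully open); "grasp_force": force on a finger pad.
Only numpy, scipy, OpenCV 4.12 (cv2) and the standard library are available. Lean on these libraries where they do the work, as an engineer would, in place of code of your own. Each camera call takes 0.05 s, during which the arm holds its last target. There are 200 camera calls.

## Working session

There is one attempt and no reset: what is moved stays moved. The work goes in short steps, Python scripts to look and compute and a tool call to move; the robot and the scene stay as the last step left them, time stands still between calls to the robot, and variables do not carry over. Pictures are saved under pics/ and viewed, at most 10 in all, crops included, and the job is handed in when it is done.

Besides the shell and the picture viewer there is one more tool, called after "Request:" as a command line: name --argument value ..., lists and objects as JSON in quotes. jog_arm: Moves the arm, as the interface text tells. Its arguments: {"type":"object","properties":{"deltas":{"type":"array","items":{"type":"object","properties":{"gripper":{"type":"number"},"offset":{"type":"array","items":{"type":"number"}},"rotation":{"type":"array","items":{"type":"number"}}}}},"newtons":{"type":"number"}},"required":["deltas"]}

```bash
mkdir -p pics; cat > h.py <<'E'
import numpy as np, cv2
from workcell import manip, imaging, workorder
def ray(name,px):
    m=imaging.camera_model(name);K=np.array(m["camera_matrix"]);T=np.array(m["world_to_cam"])
    R=T[:3,:3];o=-R.T@T[:3,3]
    p=cv2.undistortPoints(np.array([[px]],float),K,np.array(m.get("distortion",m.get("dist",np.zeros(5))),float))[0,0]
    d=R.T@np.array([p[0],-p[1],-1.]);return o,d/np.linalg.norm(d)
def plane(name,px,z):
    o,d=ray(name,px);return o+d*(z-o[2])/d[2]
def tri(pa,pb,a="scene",b="side"):
    o1,d1=ray(a,pa);o2,d2=ray(b,pb)
    s=np.linalg.lstsq(np.c_[d1,-d2],o2-o1,rcond=None)[0]
    p,q=o1+s[0]*d1,o2+s[1]*d2;return (p+q)/2,np.linalg.norm(p-q)
def proj(name,P):
    m=imaging.camera_model(name);T=np.array(m["world_to_cam"]);c=T[:3,:3]@np.array(P,float)+T[:3,3]
    u=np.array(m["camera_matrix"])@np.array([c[0],-c[1],-c[2]]);return u[:2]/u[2]
E
python3 - <<'E'
from h import *
np.set_printoptions(precision=4,suppress=True)
for n in("scene","side"):
    cv2.imwrite(f"pics/{n}0.png",imaging.camera(n))
    m=imaging.camera_model(n);print(m.keys());print(np.array(m["camera_matrix"]));T=np.array(m["world_to_cam"]);print(-T[:3,:3].T@T[:3,3], m.get("distortion"))
print(imaging.camera_model("wrist"));print(manip.get_obs())
print(manip.finger_overhang)
E
```

```text
dict_keys(['camera_matrix', 'world_to_cam'])
[[417.8421   0.     318.5055]
 [  0.     417.8421 203.5235]
 [  0.       0.       1.    ]]
[0.1581 0.2373 0.5318] None
dict_keys(['camera_matrix', 'world_to_cam'])
[[458.5506   0.     327.7101]
 [  0.     458.5506 196.2099]
 [  0.       0.       1.    ]]
[0.4154 0.3105 0.5468] None
{'camera_matrix': array([[351.5265,   0.    , 316.6097],
       [  0.    , 351.5265, 203.393 ],
       [  0.    ,   0.    ,   1.    ]]), 'hand_eye': array([[ 0.0001,  0.9515,  0.3075,  0.0787],
       [ 1.    ,  0.    , -0.0002, -0.    ],
       [-0.0002,  0.3075, -0.9515, -0.1315],
       [ 0.    ,  0.    ,  0.    ,  1.    ]])}
{'clock': 0.1, 'joint_pos': array([ 1.3024,  0.3328, -0.0647,  1.4609,  0.0216,  1.3499, -0.0886]), 'joint_velocities': array([ 0.0012,  0.0005,  0.0007, -0.0026,  0.0011,  0.0006, -0.001 ]), 'tau': array([  0.0014, -62.6747,   0.0493, -39.2429,   0.0163,   0.007 ,
         0.    ]), 'position': array([ 0.152 , -0.6059,  0.2416]), 'ee_rot': array([ 0.9925,  0.1226, -0.0001, -0.0006]), 'ft_force': array([-0.7712, -0.3432,  0.8919]), 'torque': array([-0.0269,  0.0373, -0.0151]), 'grasp_force': 0.0, 'grip_width': 0.9984545698429976}
0.011
```

View pics/scene0.png

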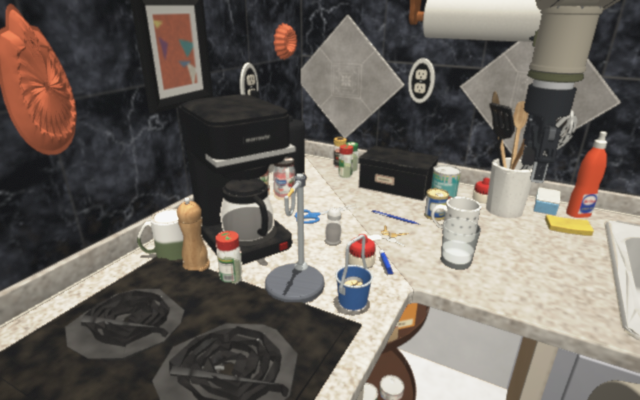

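View pics/side0.png

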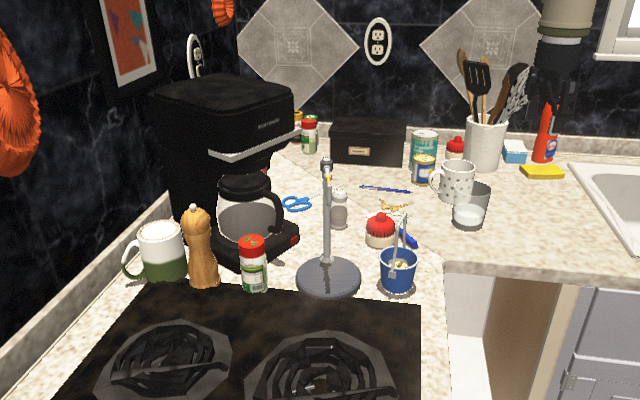

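The stand's foot is at scene (295,283) and side (328,278), with the pail just right of it at scene (353,285) and side (398,270). The hook near scene (293,195) points away from or towards the cameras, so I'll crop in closer.

```bash
python3 - <<'E'
from h import *
np.set_printoptions(precision=4,suppress=True)
a=cv2.imread("pics/scene0.png")[165:315,250:385];b=cv2.imread("pics/side0.png")[150:300,290:425]
c=np.hstack([cv2.resize(x,None,fx=2.95,fy=4-.05,interpolation=cv2.INTER_CUBIC) for x in(a,b)])
c=np.hstack([cv2.resize(x,None,fx=2.95,fy=2.95,interpolation=cv2.INTER_CUBIC) for x in(a,b)]);cv2.imwrite("pics/crop0.png",c);print(c.shape)
for n in("scene","side"):
    im=cv2.imread(f"pics/{n}0.png");h=cv2.cvtColor(im,cv2.COLOR_BGR2HSV)
    m=cv2.inRange(h,(100,120,50),(125,255,255));k,l,s,ce=cv2.connectedComponentsWithStats(m)
    for i in range(1,k):
        if s[i,4]>150: print(n,s[i],ce[i])
for n,f in(("scene",(295,281)),("side",(328.5,276))): print(n,"foot",plane(n,f,.018))
E
```

```text
(442, 796, 3)
scene [347 267  23  16 199] [358.4724 273.1759]
scene [339 286  30  23 481] [354.0852 297.7006]
side [282 196  30  16 232] [296.5172 203.3362]
side [384 267  32  26 512] [399.1738 280.5781]
scene foot [ 0.529  -0.3577  0.018 ]
side foot [ 0.5329 -0.3575  0.018 ]
```

View pics/crop0.png

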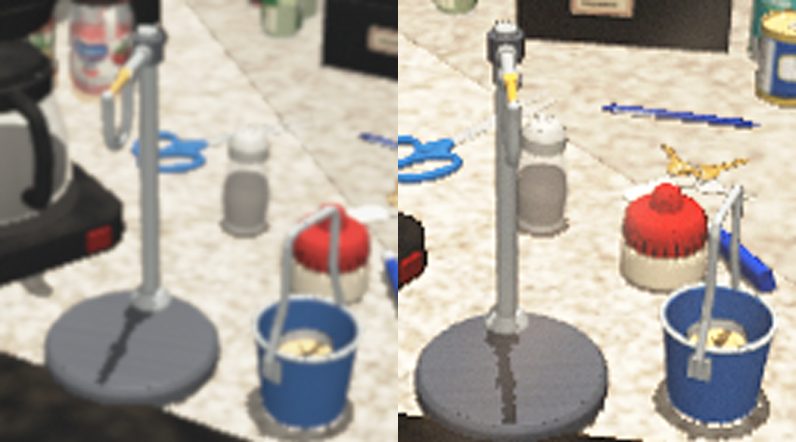

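```bash
python3 - <<'E'
from h import *
np.set_printoptions(precision=4,suppress=True)
P=dict(collar=((150,38),(107,40)),nose=((108,97),(114,103)),pivot=((127,70),(112,75)),postbase=((150,300),(110,322)),rim=((307,320),(322,313)),hnear=((288,240),(319,233)),hfar=((337,210),(341,190)),salttop=((250,130),(147,118)),timertop=((333,208),(268,188)))
for k,(a,b) in P.items():
    p,e=tri((250+a[0]/2.95,165+a[1]/2.95),(290+b[0]/2.95,150+b[1]/2.95));print(k,p,e)
print(tri((228,237),(252,240)),"spice")
E
```

```text
collar [ 0.5462 -0.4145  0.2201] 0.0023861827660666924
nose [ 0.528  -0.3342  0.2166] 0.002846274416428251
pivot [ 0.5349 -0.3672  0.2189] 9.2820902613772e-05
postbase [ 0.5438 -0.4065  0.0193] 0.0007477240700105163
rim [ 0.4076 -0.3751  0.0663] 0.0015721902882654718
hnear [ 0.4133 -0.3519  0.1373] 0.001654995674646919
hfar [ 0.4021 -0.4024  0.1366] 0.00011132670099864796
salttop [ 0.5442 -0.568   0.0877] 0.001709944596962035
timertop [ 0.4506 -0.5208  0.0648] 0.0006516715349119456
(array([ 0.6596, -0.3177,  0.1072]), np.float64(0.0036005217104267116)) spice
```

The measured heights check out: rim 66 mm, bar about 140 mm and nose 217 mm. The stand's +x points along about −77°, and the handle bar runs at about 77.5°. Next I move to hover over the pail and turn the tool to the bar.

Request:
jog_arm --deltas '[{"gripper": 1,"offset": [0.0253,-0.0133,0]},{"gripper": 1,"offset": [0.0253,-0.0133,0]},{"gripper": 1,"offset": [0.0253,-0.0133,0]},{"gripper": 1,"offset": [0.0253,-0.0133,0]},{"gripper": 1,"offset": [0.0253,-0.0133,0]},{"gripper": 1,"offset": [0.0253,-0.0133,0]},{"gripper": 1,"offset": [0.0253,-0.0133,0]},{"gripper": 1,"offset": [0.0253,-0.0133,0]},{"gripper": 1,"offset": [0.0253,-0.0133,0]},{"gripper": 1,"offset": [0.0253,-0.0133,0]},{"gripper": 1,"offset": [0.0253,-0.0133,0]},{"gripper": 1,"offset": [0.0253,-0.0133,0]},{"gripper": 1,"rotation": [0,0,6.65]},{"gripper": 1,"rotation": [0,0,6.65]},{"gripper": 1,"rotation": [0,0,6.65]},{"gripper": 1,"rotation": [0,0,6.65]},{"gripper": 1},{"gripper": 1},{"gripper": 1}]' --newtons 60

```text
schema error: expected keys gripper, offset, rotation
```

```bash
cat >> h.py <<'E'
from scipy.spatial.transform import Rotation as Ro
def wpose():
    o=manip.get_obs();T=np.eye(4);T[:3,:3]=Ro.from_quat(o["ee_rot"]).as_matrix();T[:3,3]=o["position"];return T
def wray(T,px):
    m=imaging.camera_model("wrist");K=np.array(m["camera_matrix"]);M=T@np.array(m["hand_eye"])
    d=M[:3,:3]@np.array([(px[0]-K[0,2])/K[0,0],-(px[1]-K[1,2])/K[1,1],-1.]);return M[:3,3],d/np.linalg.norm(d)
def wplane(T,px,z):
    o,d=wray(T,px);return o+d*(z-o[2])/d[2]
E
python3 - <<'E'
from h import *
np.set_printoptions(precision=4,suppress=True)
T=wpose();print(T);np.save("T1.npy",T);cv2.imwrite("pics/w1.png",imaging.camera("wrist"));print(manip.get_obs()["joint_pos"],manip.get_obs()["clock"])
E
```

```text
[[ 0.97    0.2433 -0.0004  0.152 ]
 [ 0.2433 -0.97    0.0012 -0.6059]
 [-0.0001 -0.0013 -1.      0.2416]
 [ 0.      0.      0.      1.    ]]
[ 1.3024  0.3327 -0.0647  1.4607  0.0216  1.3499 -0.0885] 0.15
```

View pics/w1.png

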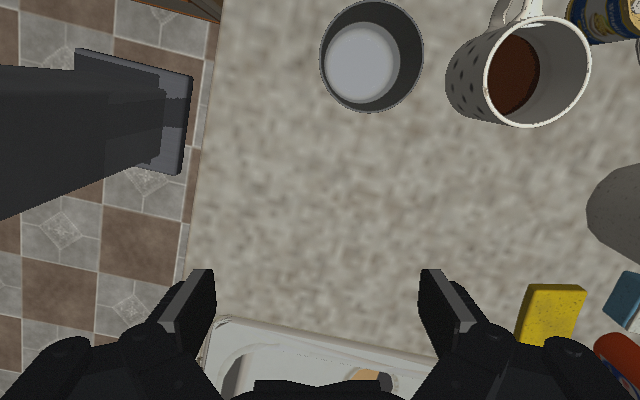

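The move was refused because every row needs all three keys. The wrist view only shows the start area: glass at (370,55), mug at (520,70). I'm resending it.

Request:
jog_arm --deltas '[{"gripper": 1,"offset": [0.0253,-0.0133,0],"rotation": [0,0,0]},{"gripper": 1,"offset": [0.0253,-0.0133,0],"rotation": [0,0,0]},{"gripper": 1,"offset": [0.0253,-0.0133,0],"rotation": [0,0,0]},{"gripper": 1,"offset": [0.0253,-0.0133,0],"rotation": [0,0,0]},{"gripper": 1,"offset": [0.0253,-0.0133,0],"rotation": [0,0,0]},{"gripper": 1,"offset": [0.0253,-0.0133,0],"rotation": [0,0,0]},{"gripper": 1,"offset": [0.0253,-0.0133,0],"rotation": [0,0,0]},{"gripper": 1,"offset": [0.0253,-0.0133,0],"rotation": [0,0,0]},{"gripper": 1,"offset": [0.0253,-0.0133,0],"rotation": [0,0,0]},{"gripper": 1,"offset": [0.0253,-0.0133,0],"rotation": [0,0,0]},{"gripper": 1,"offset": [0.0253,-0.0133,0],"rotation": [0,0,0]},{"gripper": 1,"offset": [0.0253,-0.0133,0],"rotation": [0,0,0]},{"gripper": 1,"offset": [0,0,0],"rotation": [0,0,6.65]},{"gripper": 1,"offset": [0,0,0],"rotation": [0,0,6.65]},{"gripper": 1,"offset": [0,0,0],"rotation": [0,0,6.65]},{"gripper": 1,"offset": [0,0,0],"rotation": [0,0,6.65]},{"gripper": 1,"offset": [0,0,0],"rotation": [0,0,0]},{"gripper": 1,"offset": [0,0,0],"rotation": [0,0,0]}]' --newtons 60

```text
clock: 1.95
position: [0.4077, -0.3775, 0.2422]
ee_rot: [0.994, -0.107, -0.0, -0.0]
ft_force: [0.2, 0.2, -0.9]
grip_width: 1.0
grasp_force: 0.0
```

```bash
python3 - <<'E'
from h import *
np.set_printoptions(precision=4,suppress=True)
T=wpose();print(T);np.save("T1.npy",T);cv2.imwrite("pics/w1b.png",imaging.camera("wrist"));print(manip.get_obs()["joint_pos"],manip.get_obs()["clock"])
E
```

```text
[[ 0.977  -0.2133 -0.0002  0.4077]
 [-0.2133 -0.977   0.0001 -0.3775]
 [-0.0002 -0.0001 -1.      0.2422]
 [ 0.      0.      0.      1.    ]]
[ 0.8812  0.1927 -0.2466  1.638   0.0483  1.3171 -1.1591] 2.0
```

View pics/w1b.png

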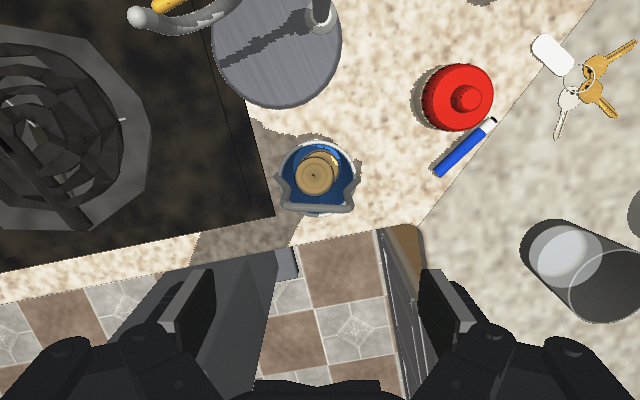

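The bar shows at row ~208 from (282,208) to (350,210), nearly level, so the angle is good. The nose ball is at (138,17) and the brass gate at about (165,4).

```bash
python3 - <<'E'
from h import *
np.set_printoptions(precision=4,suppress=True)
T=np.load("T1.npy")
a,b=wplane(T,(282,208),.142),wplane(T,(350,210),.142);print(a,b,np.linalg.norm(a-b),np.degrees(np.arctan2(*(a-b)[1::-1])))
Ti=np.linalg.inv(T);print((Ti@np.r_[(a+b)/2,1]))
print("nose",wplane(T,(138,17),.22))
im=cv2.imread("pics/w1b.png");h=cv2.cvtColor(im,cv2.COLOR_BGR2HSV);m=cv2.inRange(h,(18,150,120),(32,255,255));y,x=np.nonzero(m[:20,120:200]);print(x.mean()+120,y.mean(),x.min()+120,x.max()+120)
g=cv2.cvtColor(im,cv2.COLOR_BGR2GRAY)
print(wplane(T,(165,3),.218))
# independent height check of bar: scene ray through bar midpoint vs wrist
o1,d1=wray(T,(316,209));o2,d2=ray("scene",(250+312/2.95,165+225/2.95))
s=np.linalg.lstsq(np.c_[d1,-d2],o2-o1,rcond=None)[0];print(o1+s[0]*d1,o2+s[1]*d2)
E
```

```text
[ 0.4133 -0.3541  0.142 ] [ 0.4017 -0.4     0.142 ] 0.047363682635794324 75.90633299933071
[-0.0003 -0.0003  0.1002  1.    ]
nose [ 0.5261 -0.3317  0.22  ]
163.51136363636363 4.704545454545454 152 183
[ 0.529 -0.343  0.218]
[ 0.4063 -0.3768  0.1383] [ 0.4078 -0.3759  0.1379]
```

Request:
jog_arm --deltas '[{"gripper": 1,"offset": [0,0,0.018],"rotation": [0,0,0]},{"gripper": 1,"offset": [0,0,0.02],"rotation": [0,0,0]},{"gripper": 1,"offset": [0,0,0.02],"rotation": [0,0,0]},{"gripper": 1,"offset": [0,0,0.02],"rotation": [0,0,0]},{"gripper": 1,"offset": [0,0,0.018],"rotation": [0,0,0]},{"gripper": 1,"offset": [0,0,0.013],"rotation": [0,0,0]},{"gripper": 0.4,"offset": [0,0,0],"rotation": [0,0,0]},{"gripper": 0.4,"offset": [0,0,0],"rotation": [0,0,0]},{"gripper": 0.4,"offset": [0,0,0],"rotation": [0,0,0]},{"gripper": 0.4,"offset": [0,0,0],"rotation": [0,0,0]},{"gripper": 0.4,"offset": [0,0,0],"rotation": [0,0,0]},{"gripper": 0.4,"offset": [0,0,0],"rotation": [0,0,0]},{"gripper": 0.4,"offset": [0,0,0],"rotation": [0,0,0]},{"gripper": 0.4,"offset": [0,0,0],"rotation": [0,0,0]}]' --newtons 60

```text
clock: 3.4
position: [0.4084, -0.378, 0.1349]
ee_rot: [0.994, -0.109, 0.001, 0.001]
ft_force: [-1.0, 1.6, 6.1]
grip_width: 0.589
grasp_force: 61.5
```

Request:
jog_arm --deltas '[{"gripper": 0.4,"offset": [0,0,-0.008],"rotation": [0,0,0]},{"gripper": 0.4,"offset": [0,0,-0.015],"rotation": [0,0,0]},{"gripper": 0.4,"offset": [0,0,-0.02],"rotation": [0,0,0]},{"gripper": 0.4,"offset": [0,0,-0.02],"rotation": [0,0,-5]},{"gripper": 0.4,"offset": [0,0,-0.02],"rotation": [0,0,-7]},{"gripper": 0.4,"offset": [0,0,-0.02],"rotation": [0,0,-7.5]},{"gripper": 0.4,"offset": [0,0,-0.02],"rotation": [0,0,-7.5]},{"gripper": 0.4,"offset": [0,0,-0.02],"rotation": [0,0,-7.5]},{"gripper": 0.4,"offset": [0,0,-0.015],"rotation": [0,0,-7.5]},{"gripper": 0.4,"offset": [0,0,-0.007],"rotation": [0,0,-7.5]},{"gripper": 0.4,"offset": [0,0,0],"rotation": [0,0,-7.5]},{"gripper": 0.4,"offset": [0,0,0],"rotation": [0,0,-7.5]},{"gripper": 0.4,"offset": [0,0,0],"rotation": [0,0,-7.5]},{"gripper": 0.4,"offset": [0,0,0],"rotation": [0,0,-7.5]},{"gripper": 0.4,"offset": [0,0,0],"rotation": [0,0,-7.5]},{"gripper": 0.4,"offset": [0,0,0],"rotation": [0,0,-7.5]},{"gripper": 0.4,"offset": [0,0,0],"rotation": [0,0,-7.5]},{"gripper": 0.4,"offset": [0,0,0],"rotation": [0,0,-7]},{"gripper": 0.4,"offset": [0,0,0],"rotation": [0,0,-7]},{"gripper": 0.4,"offset": [0,0,0],"rotation": [0,0,0]}]' --newtons 60

```text
clock: 5.4
position: [0.4076, -0.3775, 0.2993]
ee_rot: [0.618, 0.786, -0.0, 0.0]
ft_force: [-0.7, 0.3, -3.3]
grip_width: 0.585
grasp_force: 62.9
```

Request:
jog_arm --deltas '[{"gripper": 0.4,"offset": [0.01,0.0125,0],"rotation": [0,0,0]},{"gripper": 0.4,"offset": [0.01,0.0125,0],"rotation": [0,0,0]},{"gripper": 0.4,"offset": [0.01,0.0125,0],"rotation": [0,0,0]},{"gripper": 0.4,"offset": [0.01,0.0125,0],"rotation": [0,0,0]},{"gripper": 0.4,"offset": [0.01,0.0125,0],"rotation": [0,0,0]},{"gripper": 0.4,"offset": [0.01,0.0125,0],"rotation": [0,0,0]},{"gripper": 0.4,"offset": [0.01,0.0125,0],"rotation": [0,0,0]},{"gripper": 0.4,"offset": [0.01,0.0125,0],"rotation": [0,0,0]},{"gripper": 0.4,"offset": [0.01,0.0125,0],"rotation": [0,0,0]},{"gripper": 0.4,"offset": [0.01,0.0125,0],"rotation": [0,0,0]},{"gripper": 0.4,"offset": [0,0,0],"rotation": [0,0,0]},{"gripper": 0.4,"offset": [0,0,0],"rotation": [0,0,0]},{"gripper": 0.4,"offset": [0,0,0],"rotation": [0,0,0]}]'

```text
clock: 6.7
position: [0.5056, -0.2518, 0.2984]
ee_rot: [0.62, 0.785, -0.0, 0.0]
ft_force: [-0.5, -0.9, -2.8]
grip_width: 0.589
grasp_force: 63.1
```

```bash
python3 - <<'E'
from h import *
np.set_printoptions(precision=4,suppress=True)
T=wpose();print(T);np.save("T2.npy",T);w=imaging.camera("wrist");a=imaging.camera("scene");b=imaging.camera("side")
cv2.imwrite("pics/w2.png",w);cv2.imwrite("pics/s2.png",a);cv2.imwrite("pics/d2.png",b)
f=cv2.resize(w,(400,250));k=[cv2.resize(x,None,fx=2.0,fy=2.0,interpolation=cv2.INTER_CUBIC) for x in(a[100:260,250:450],b[60:220,280:480])]
cv2.imwrite("pics/c2.png",np.vstack([np.hstack(k),np.hstack([f,np.zeros_like(f)])]));o=manip.get_obs();print(o["ft_force"],o["clock"],o["joint_pos"])
E
```

```text
[[-0.2312  0.9729 -0.0002  0.5056]
 [ 0.9729  0.2312 -0.0006 -0.2518]
 [-0.0006 -0.0003 -1.      0.2984]
 [ 0.      0.      0.      1.    ]]
[ 0.4552 -0.2748 -3.7249] 6.85 [ 0.8294  0.2157 -0.5253  1.514   0.1088  1.4411  0.5337]
```

View pics/c2.png

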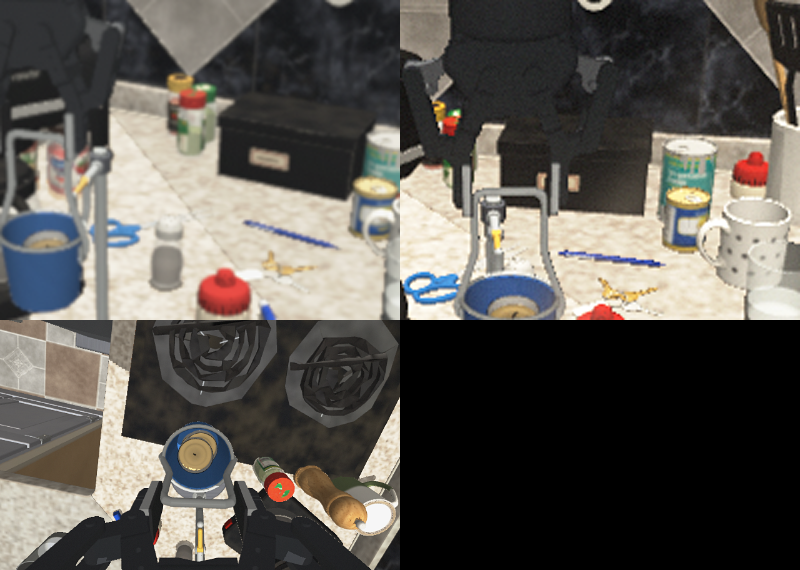

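The handle bar is held level, at wrist ≈ (256..379,288). The brass gate lies right behind it at wrist ≈ (320,336), centred between the fingers. I'll now measure the gate and the bar.

```bash
python3 - <<'E'
from h import *
np.set_printoptions(precision=4,suppress=True)
T=np.load("T2.npy");Ti=np.linalg.inv(T)
def yel(f,x0,x1,y0,y1):
    h=cv2.cvtColor(cv2.imread(f)[y0:y1,x0:x1],cv2.COLOR_BGR2HSV);m=cv2.inRange(h,(18,130,110),(34,255,255))
    k,l,s,c=cv2.connectedComponentsWithStats(m);i=1+s[1:,4].argmax();y,x=np.nonzero(l==i);v=np.c_[x+x0,y+y0];return v
C={}
for n,f,b in(("w","pics/w2.png",(290,350,290,390)),("scene","pics/s2.png",(280,302,175,205)),("side","pics/d2.png",(318,340,160,190))):
    v=yel(f,*b);t=v[v[:,1]<=v[:,1].min()+1].mean(0);u=v[v[:,1]>=v[:,1].max()-1].mean(0);C[n]=v.mean(0);print(n,len(v),v.mean(0),t,u)
o=[wray(T,C["w"]),ray("scene",C["scene"]),ray("side",C["side"])]
A=sum(np.eye(3)-np.outer(d,d) for _,d in o);r=sum((np.eye(3)-np.outer(d,d))@p for p,d in o);p=np.linalg.solve(A,r)
print("gate centre",p,"tool",(Ti@np.r_[p,1])[:3],[np.linalg.norm(np.cross(p-a,d)) for a,d in o])
g=cv2.cvtColor(cv2.imread("pics/w2.png"),cv2.COLOR_BGR2GRAY)
for x in(290,305,335,350): print(x,g[272:306,x])
# bar: wrist vs side
pb=T@np.r_[0,0,-.007,1];print(proj("side",pb[:3]),proj("scene",pb[:3]),tri((250+40/2,100+135/2),(280+108/2,60+193/2)))
w=[wplane(T,q,.305) for q in((256,288),(379,288))];print([(Ti@np.r_[q,1])[:3] for q in w])
E
```

```text
w 291 [319.8179 353.2577] [319.6667 333.6667] [319.5 369.5]
scene 1 [292. 191.] [292. 191.] [292. 191.]
side 28 [327.75   178.7857] [327.6667 175.6667] [327.8 182.4]
gate centre [ 0.5321 -0.3555  0.2184] tool [-0.1069  0.0018  0.0801] [np.float64(0.001393589982681431), np.float64(0.0019479556508038853), np.float64(0.0011602853071473642)]
290 [126 129 128 130 128 126 127 128 113 117 225 237 148  90 107 116 124 128
 133 133 139 144 136 133 133 125 116 152 239 236 236 234 231 221]
305 [222 245 230 149 124 124 125 131 129 124 123 124 125  83 102 112 119 126
 128 131 137 144 142 136 133 129 121 120 204 219 218 218 211 207]
335 [229 151 123 124 125 123 128 129 129 123 118 125 126 126  90  99 109 117
 124 128 131 134 141 142 136 133 131 125 117 162 220 220 232 240]
350 [127 128 130 125 127 113  99 154 219 225 228 233 239 244 215  77 101 113
 121 127 128 133 136 144 137 133 134 130 118 128 238 225 215 219]
[334.482 155.254] [268.7522 166.9933] (array([ 0.507 , -0.2569,  0.302 ]), np.float64(0.0011906879864238497))
[array([ 0.0025, -0.0247, -0.0066]), array([ 0.0025,  0.0251, -0.0066])]
```

The gate centre is at about (0.532,−0.355,0.218), or tool x −0.105 and y +0.002. I lower to put the bar about 20 mm above the gate line, then go forward past the nose.

Request:
jog_arm --deltas '[{"gripper": 0.4,"offset": [0,0.001,0.01],"rotation": [0,0,0]},{"gripper": 0.4,"offset": [0,0.001,0.015],"rotation": [0,0,0]},{"gripper": 0.4,"offset": [0,0,0.015],"rotation": [0,0,0]},{"gripper": 0.4,"offset": [0,0,0.015],"rotation": [0,0,0]},{"gripper": 0.4,"offset": [0,0,0.009],"rotation": [0,0,0]},{"gripper": 0.4,"offset": [0,0,0],"rotation": [0,0,0]},{"gripper": 0.4,"offset": [-0.01,0,0],"rotation": [0,0,0]},{"gripper": 0.4,"offset": [-0.01,0,0],"rotation": [0,0,0]},{"gripper": 0.4,"offset": [-0.01,0,0],"rotation": [0,0,0]},{"gripper": 0.4,"offset": [-0.01,0,0],"rotation": [0,0,0]},{"gripper": 0.4,"offset": [-0.01,0,0],"rotation": [0,0,0]},{"gripper": 0.4,"offset": [-0.01,0,0],"rotation": [0,0,0]},{"gripper": 0.4,"offset": [0,0,0],"rotation": [0,0,0]},{"gripper": 0.4,"offset": [0,0,0],"rotation": [0,0,0]}]'

```text
clock: 8.25
position: [0.5219, -0.309, 0.2342]
ee_rot: [0.619, 0.785, 0.0, -0.0]
ft_force: [0.5, 0.5, -3.5]
grip_width: 0.59
grasp_force: 63.3
```

```bash
python3 - <<'E'
from h import *
np.set_printoptions(precision=4,suppress=True)
T=wpose();np.save("T3.npy",T);w=imaging.camera("wrist");a=imaging.camera("scene");b=imaging.camera("side")
for n,x in(("w3",w),("s3",a),("d3",b)): cv2.imwrite(f"pics/{n}.png",x)
k=[cv2.resize(x,(400,300),interpolation=cv2.INTER_CUBIC) for x in(a[150:240,240:360],b[140:230,270:390])]
cv2.imwrite("pics/c3.png",np.vstack([np.hstack(k),cv2.resize(w[250:400,120:520],(800,300),interpolation=cv2.INTER_CUBIC)]));o=manip.get_obs();print(T[:3,3],o["ft_force"],o["clock"])
E
```

```text
[ 0.5219 -0.309   0.2342] [-0.0817  0.0446 -3.9058] 8.4
```

View pics/c3.png

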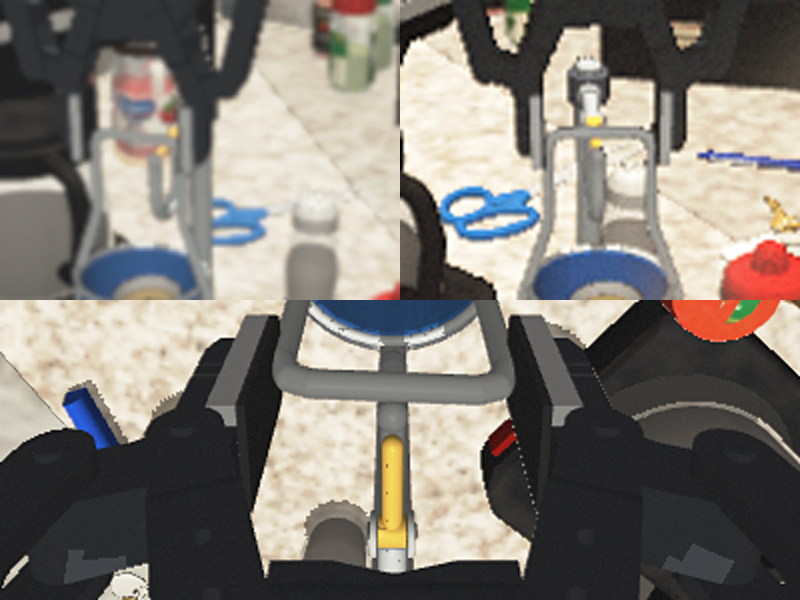

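The nose ends just behind the bar at wrist ≈ (316,307). The gate's free end is at (316,318), its pivot at (316,365), and the bar at (317,292). All are centred.

```bash
python3 - <<'E'
from h import *
np.set_printoptions(precision=4,suppress=True)
T=np.load("T3.npy");Ti=np.linalg.inv(T)
f=lambda q,z:(Ti@np.r_[wplane(T,q,z),1])[:3]
print("free end",f((316,318.5),.2195),"pivot",f((316,365),.2195),"bar",f((317.5,292.5),.241),f((256,292.5),.241))
E
```

```text
free end [-0.0275 -0.0004  0.0146] pivot [-0.0556 -0.0005  0.0146] bar [ 0.0006  0.0002 -0.0068] [ 0.0006 -0.0248 -0.0068]
```

Request:
jog_arm --deltas '[{"gripper": 0.4,"offset": [-0.009,0,0],"rotation": [0,0,0]},{"gripper": 0.4,"offset": [-0.009,0,0],"rotation": [0,0,0]},{"gripper": 0.4,"offset": [-0.009,0,0],"rotation": [0,0,0]},{"gripper": 0.4,"offset": [-0.009,0,0],"rotation": [0,0,0]},{"gripper": 0.4,"offset": [0,0,0],"rotation": [0,0,0]},{"gripper": 0.4,"offset": [0,0,0.004],"rotation": [0,0,0]},{"gripper": 0.4,"offset": [0,0,0.004],"rotation": [0,0,0]},{"gripper": 0.4,"offset": [0,0,0.004],"rotation": [0,0,0]},{"gripper": 0.4,"offset": [0,0,0.004],"rotation": [0,0,0]},{"gripper": 0.4,"offset": [0,0,0.004],"rotation": [0,0,0]},{"gripper": 0.4,"offset": [0,0,0.004],"rotation": [0,0,0]},{"gripper": 0.4,"offset": [0,0,0],"rotation": [0,0,0]}]'

```text
clock: 9.6
position: [0.5303, -0.3439, 0.2101]
ee_rot: [0.619, 0.785, 0.0, 0.0]
ft_force: [-1.3, 1.5, 0.9]
grip_width: 0.586
grasp_force: 63.6
```

About 4.6 N on the gate so far. I keep pressing.

Request:
jog_arm --deltas '[{"gripper": 0.4,"offset": [0,0,0.003],"rotation": [0,0,0]},{"gripper": 0.4,"offset": [0,0,0.003],"rotation": [0,0,0]},{"gripper": 0.4,"offset": [0,0,0.003],"rotation": [0,0,0]},{"gripper": 0.4,"offset": [0,0,0.003],"rotation": [0,0,0]},{"gripper": 0.4,"offset": [0,0,0],"rotation": [0,0,0]}]'

```text
clock: 10.1
position: [0.5304, -0.3433, 0.1978]
ee_rot: [0.619, 0.785, 0.0, -0.0]
ft_force: [-0.3, 3.1, 0.6]
grip_width: 0.591
grasp_force: 63.7
```

Request:
jog_arm --deltas '[{"gripper": 0.4,"offset": [0,0,0.003],"rotation": [0,0,0]},{"gripper": 0.4,"offset": [0,0,0.003],"rotation": [0,0,0]},{"gripper": 0.4,"offset": [0,0,0.002],"rotation": [0,0,0]},{"gripper": 0.4,"offset": [0,0,0],"rotation": [0,0,0]}]'

```text
clock: 10.5
position: [0.5296, -0.3442, 0.1891]
ee_rot: [0.619, 0.785, -0.0, -0.001]
ft_force: [-0.4, -0.4, -3.0]
grip_width: 0.588
grasp_force: 63.3
```

The force fell back to baseline, so the bar has passed the gate. Now I ease it up to feel for the underside.

Request:
jog_arm --deltas '[{"gripper": 0.4,"offset": [0,0,-0.003],"rotation": [0,0,0]},{"gripper": 0.4,"offset": [0,0,-0.003],"rotation": [0,0,0]},{"gripper": 0.4,"offset": [0,0,-0.003],"rotation": [0,0,0]},{"gripper": 0.4,"offset": [0,0,-0.001],"rotation": [0,0,0]},{"gripper": 0.4,"offset": [0,0,0],"rotation": [0,0,0]}]'

```text
clock: 11.0
position: [0.5304, -0.3442, 0.2007]
ee_rot: [0.619, 0.785, -0.0, 0.0]
ft_force: [0.8, -0.6, -3.4]
grip_width: 0.591
grasp_force: 63.3
```

```bash
python3 - <<'E'
from h import *
w=imaging.camera("wrist");b=imaging.camera("side")
cv2.imwrite("pics/c4.png",np.vstack([cv2.resize(b[140:230,270:390],(400,300)),cv2.resize(w[250:400,220:420],(400,300),interpolation=cv2.INTER_CUBIC)]))
E
```

```text
(no output)
```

View pics/c4.png

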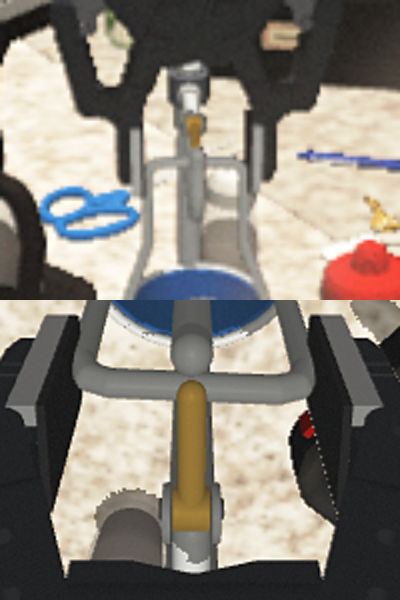

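The shut brass gate now passes over the bar at crop (190,385), with the nose behind it. I keep raising in small steps.

Request:
jog_arm --deltas '[{"gripper": 0.4,"offset": [0,0,-0.001],"rotation": [0,0,0]},{"gripper": 0.4,"offset": [0,0,-0.001],"rotation": [0,0,0]},{"gripper": 0.4,"offset": [0,0,0],"rotation": [0,0,0]}]'

```text
clock: 11.4
position: [0.5304, -0.3441, 0.2025]
ee_rot: [0.619, 0.785, 0.0, 0.0]
ft_force: [0.4, 0.2, -3.9]
grip_width: 0.589
grasp_force: 63.3
```

Request:
jog_arm --deltas '[{"gripper": 0.4,"offset": [0,0,-0.001],"rotation": [0,0,0]},{"gripper": 0.4,"offset": [0,0,0],"rotation": [0,0,0]}]'

```text
clock: 11.6
position: [0.5304, -0.3441, 0.2035]
ee_rot: [0.619, 0.785, 0.0, 0.0]
ft_force: [0.5, 0.1, -2.6]
grip_width: 0.591
grasp_force: 63.3
```

Request:
jog_arm --deltas '[{"gripper": 0.4,"offset": [0,0,-0.001],"rotation": [0,0,0]},{"gripper": 0.4,"offset": [0,0,0],"rotation": [0,0,0]}]'

```text
clock: 11.8
position: [0.5304, -0.3441, 0.2045]
ee_rot: [0.619, 0.785, -0.0, 0.0]
ft_force: [0.8, -0.6, -4.7]
grip_width: 0.585
grasp_force: 63.3
```

Request:
jog_arm --deltas '[{"gripper": 0.4,"offset": [0,0,-0.001],"rotation": [0,0,0]},{"gripper": 0.4,"offset": [0,0,0],"rotation": [0,0,0]}]'

```text
clock: 12.0
position: [0.5302, -0.344, 0.205]
ee_rot: [0.619, 0.785, -0.0, -0.0]
ft_force: [0.3, 0.0, -6.4]
grip_width: 0.587
grasp_force: 63.6
```

Request:
jog_arm --deltas '[{"gripper": 0.4,"offset": [0,0,-0.0005],"rotation": [0,0,0]},{"gripper": 0.4,"offset": [0,0,0],"rotation": [0,0,0]}]'

```text
clock: 12.2
position: [0.5302, -0.3439, 0.2052]
ee_rot: [0.619, 0.785, -0.0, -0.0]
ft_force: [1.6, -0.4, -9.2]
grip_width: 0.591
grasp_force: 63.9
```

```bash
python3 - <<'E'
from h import *
F=[]
for i in range(4): F.append(manip.get_obs()["ft_force"]);imaging.camera("side")
print(np.round(F,1),manip.get_obs()["position"])
E
```

```text
[[  1.6  -0.4  -9.2]
 [  1.2  -0.6  -9.9]
 [  1.2  -1.2 -11.6]
 [  1.8  -0.2 -10.5]] [ 0.5301615  -0.34388979  0.20534906]
```

Request:
jog_arm --deltas '[{"gripper": 0.4,"offset": [0,0,0],"rotation": [0,0,0]},{"gripper": 0.4,"offset": [0,0,0],"rotation": [0,0,0]},{"gripper": 0.4,"offset": [0,0,0],"rotation": [0,0,0]},{"gripper": 0.4,"offset": [0,0,0],"rotation": [0,0,0]},{"gripper": 0.4,"offset": [0,0,0],"rotation": [0,0,0]},{"gripper": 0.4,"offset": [0,0,0],"rotation": [0,0,0]},{"gripper": 0.4,"offset": [0,0,0],"rotation": [0,0,0]},{"gripper": 0.4,"offset": [0,0,0],"rotation": [0,0,0]}]'

```text
clock: 13.2
position: [0.5302, -0.344, 0.2056]
ee_rot: [0.619, 0.785, -0.0, -0.0]
ft_force: [1.9, -0.7, -15.2]
grip_width: 0.588
grasp_force: 64.6
```

Request:
jog_arm --deltas '[{"gripper": 0.4,"offset": [0,0,0],"rotation": [0,0,0]},{"gripper": 0.4,"offset": [0,0,0],"rotation": [0,0,0]},{"gripper": 0.4,"offset": [0,0,0],"rotation": [0,0,0]},{"gripper": 0.4,"offset": [0,0,0],"rotation": [0,0,0]},{"gripper": 0.4,"offset": [0,0,0],"rotation": [0,0,0]},{"gripper": 0.4,"offset": [0,0,0],"rotation": [0,0,0]},{"gripper": 0.4,"offset": [0,0,0],"rotation": [0,0,0]},{"gripper": 0.4,"offset": [0,0,0],"rotation": [0,0,0]},{"gripper": 0.4,"offset": [0,0,0],"rotation": [0,0,0]},{"gripper": 0.4,"offset": [0,0,0],"rotation": [0,0,0]},{"gripper": 0.4,"offset": [0,0,0],"rotation": [0,0,0]},{"gripper": 0.4,"offset": [0,0,0],"rotation": [0,0,0]}]'

```text
clock: 14.4
position: [0.5302, -0.3441, 0.2058]
ee_rot: [0.619, 0.785, -0.0, -0.0]
ft_force: [-0.6, -0.3, -16.9]
grip_width: 0.588
grasp_force: 64.9
```

```bash
python3 - <<'E'
from h import *
F=[]
for i in range(4): F.append(manip.get_obs()["ft_force"]);imaging.camera("side")
print(np.round(F,1),manip.get_obs()["position"])
E
```

```text
[[ -0.6  -0.3 -16.9]
 [  0.1   0.1 -16.4]
 [  0.7  -0.8 -17.1]
 [  0.6  -0.4 -15.5]] [ 0.53023457 -0.34408629  0.20578616]
```

The force crept up to about 13 N, so I back off a little.

Request:
jog_arm --deltas '[{"gripper": 0.4,"offset": [0,0,0.0006],"rotation": [0,0,0]},{"gripper": 0.4,"offset": [0,0,0],"rotation": [0,0,0]},{"gripper": 0.4,"offset": [0,0,0],"rotation": [0,0,0]},{"gripper": 0.4,"offset": [0,0,0],"rotation": [0,0,0]}]'

```text
clock: 15.0
position: [0.5304, -0.3441, 0.2055]
ee_rot: [0.619, 0.785, -0.0, 0.0]
ft_force: [-0.4, 0.9, -13.1]
grip_width: 0.593
grasp_force: 65.1
```

```bash
python3 - <<'E'
from h import *
F=[]
for i in range(8): F.append(manip.get_obs()["ft_force"][2]);imaging.camera("side")
print(np.round(F,1),manip.get_obs()["position"])
E
```

```text
[-13.1 -12.7 -12.4 -12.7 -11.7 -12.9 -12.2 -10.3] [ 0.53038827 -0.34410518  0.20542545]
```

```bash
python3 - <<'E'
from h import *
F=[]
for i in range(14): imaging.camera("side");F.append(manip.get_obs()["ft_force"][2])
print(np.round(F,1),manip.get_obs()["position"],manip.get_obs()["clock"])
E
```

```text
[-11.9 -12.2 -11.5 -11.  -11.  -10.7 -10.5 -10.4 -10.8 -11.2 -10.6 -10.6
 -10.7 -10.1] [ 0.53037436 -0.34405703  0.20532013] 16.1
```

It is steady at about 7 N. I hold it for two more seconds.

Request:
jog_arm --deltas '[{"gripper": 0.4,"offset": [0,0,0],"rotation": [0,0,0]},{"gripper": 0.4,"offset": [0,0,0],"rotation": [0,0,0]},{"gripper": 0.4,"offset": [0,0,0],"rotation": [0,0,0]},{"gripper": 0.4,"offset": [0,0,0],"rotation": [0,0,0]},{"gripper": 0.4,"offset": [0,0,0],"rotation": [0,0,0]},{"gripper": 0.4,"offset": [0,0,0],"rotation": [0,0,0]},{"gripper": 0.4,"offset": [0,0,0],"rotation": [0,0,0]},{"gripper": 0.4,"offset": [0,0,0],"rotation": [0,0,0]},{"gripper": 0.4,"offset": [0,0,0],"rotation": [0,0,0]},{"gripper": 0.4,"offset": [0,0,0],"rotation": [0,0,0]}]'

```text
clock: 17.1
position: [0.5304, -0.3441, 0.2053]
ee_rot: [0.619, 0.785, -0.0, 0.0]
ft_force: [-0.3, -0.4, -9.3]
grip_width: 0.587
grasp_force: 65.2
```

Request:
jog_arm --deltas '[{"gripper": 0.4,"offset": [0,0,0],"rotation": [0,0,0]},{"gripper": 0.4,"offset": [0,0,0],"rotation": [0,0,0]},{"gripper": 0.4,"offset": [0,0,0],"rotation": [0,0,0]},{"gripper": 0.4,"offset": [0,0,0],"rotation": [0,0,0]},{"gripper": 0.4,"offset": [0,0,0],"rotation": [0,0,0]},{"gripper": 0.4,"offset": [0,0,0],"rotation": [0,0,0]},{"gripper": 0.4,"offset": [0,0,0],"rotation": [0,0,0]},{"gripper": 0.4,"offset": [0,0,0],"rotation": [0,0,0]},{"gripper": 0.4,"offset": [0,0,0],"rotation": [0,0,0]},{"gripper": 0.4,"offset": [0,0,0],"rotation": [0,0,0]}]'

```text
clock: 18.1
position: [0.5303, -0.3441, 0.2052]
ee_rot: [0.619, 0.785, -0.0, 0.0]
ft_force: [0.1, -0.2, -9.3]
grip_width: 0.589
grasp_force: 65.2
```

The check is done: about 6 to 8 N for more than 3 s. Now I lower the bar towards the bottom of the hook and centre it.

Request:
jog_arm --deltas '[{"gripper": 0.4,"offset": [0,0,0.003],"rotation": [0,0,0]},{"gripper": 0.4,"offset": [-0.001,0,0.003],"rotation": [0,0,0]},{"gripper": 0.4,"offset": [-0.001,0,0.003],"rotation": [0,0,0]},{"gripper": 0.4,"offset": [-0.001,0,0.003],"rotation": [0,0,0]},{"gripper": 0.4,"offset": [-0.001,0,0.003],"rotation": [0,0,0]},{"gripper": 0.4,"offset": [-0.001,0,0.003],"rotation": [0,0,0]},{"gripper": 0.4,"offset": [0,0,0.003],"rotation": [0,0,0]},{"gripper": 0.4,"offset": [0,0,0.003],"rotation": [0,0,0]},{"gripper": 0.4,"offset": [0,0,0],"rotation": [0,0,0]},{"gripper": 0.4,"offset": [0,0,0],"rotation": [0,0,0]}]'

```text
clock: 19.1
position: [0.5315, -0.3488, 0.1812]
ee_rot: [0.619, 0.785, -0.0, 0.0]
ft_force: [-0.6, -0.9, -2.9]
grip_width: 0.589
grasp_force: 65.8
```

Request:
jog_arm --deltas '[{"gripper": 0.4,"offset": [0,0,0.001],"rotation": [0,0,0]},{"gripper": 0.4,"offset": [0,0,0],"rotation": [0,0,0]},{"gripper": 0.4,"offset": [0,0,0],"rotation": [0,0,0]}]'

```text
clock: 19.4
position: [0.5315, -0.3489, 0.1803]
ee_rot: [0.619, 0.785, -0.0, 0.0]
ft_force: [0.0, -0.5, -3.6]
grip_width: 0.586
grasp_force: 65.8
```

Request:
jog_arm --deltas '[{"gripper": 0.4,"offset": [0,0,0.001],"rotation": [0,0,0]},{"gripper": 0.4,"offset": [0,0,0],"rotation": [0,0,0]},{"gripper": 0.4,"offset": [0,0,0.001],"rotation": [0,0,0]},{"gripper": 0.4,"offset": [0,0,0],"rotation": [0,0,0]},{"gripper": 0.4,"offset": [0,0,0],"rotation": [0,0,0]}]'

```text
clock: 19.9
position: [0.5314, -0.3489, 0.1782]
ee_rot: [0.619, 0.785, -0.0, -0.0]
ft_force: [-0.6, 0.6, -3.6]
grip_width: 0.591
grasp_force: 65.8
```

Request:
jog_arm --deltas '[{"gripper": 0.4,"offset": [0,0,0.0005],"rotation": [0,0,0]},{"gripper": 0.4,"offset": [0,0,0],"rotation": [0,0,0]},{"gripper": 0.4,"offset": [0,0,0],"rotation": [0,0,0]},{"gripper": 0.4,"offset": [0,0,0],"rotation": [0,0,0]}]'

```text
clock: 20.3
position: [0.5315, -0.3489, 0.1778]
ee_rot: [0.619, 0.785, -0.0, 0.0]
ft_force: [0.6, -0.1, -3.0]
grip_width: 0.587
grasp_force: 66.0
```

Request:
jog_arm --deltas '[{"gripper": 0.4,"offset": [0,0,0.0007],"rotation": [0,0,0]},{"gripper": 0.4,"offset": [0,0,0],"rotation": [0,0,0]},{"gripper": 0.4,"offset": [0,0,0],"rotation": [0,0,0]},{"gripper": 0.4,"offset": [0,0,0],"rotation": [0,0,0]}]'

```text
clock: 20.7
position: [0.5316, -0.349, 0.1772]
ee_rot: [0.619, 0.785, 0.0, 0.0]
ft_force: [0.1, 0.1, -1.2]
grip_width: 0.583
grasp_force: 66.2
```

Request:
jog_arm --deltas '[{"gripper": 0.4,"offset": [0,0,0.0007],"rotation": [0,0,0]},{"gripper": 0.4,"offset": [0,0,0],"rotation": [0,0,0]},{"gripper": 0.4,"offset": [0,0,0],"rotation": [0,0,0]},{"gripper": 0.4,"offset": [0,0,0],"rotation": [0,0,0]}]'

```text
clock: 21.1
position: [0.5317, -0.349, 0.1768]
ee_rot: [0.619, 0.785, -0.0, 0.0]
ft_force: [-1.5, 0.5, 4.6]
grip_width: 0.585
grasp_force: 66.7
```

The bar rests on the bottom. I relax to about zero load and then open slowly.

Request:
jog_arm --deltas '[{"gripper": 0.4,"offset": [0,0,-0.0008],"rotation": [0,0,0]},{"gripper": 0.4,"offset": [0,0,0],"rotation": [0,0,0]},{"gripper": 0.4,"offset": [0,0,0],"rotation": [0,0,0]},{"gripper": 0.4,"offset": [0,0,0],"rotation": [0,0,0]},{"gripper": 0.4,"offset": [0,0,0],"rotation": [0,0,0]}]' --newtons 20

```text
clock: 21.6
position: [0.5315, -0.3489, 0.177]
ee_rot: [0.619, 0.785, -0.0, 0.0]
ft_force: [0.3, -0.9, 1.2]
grip_width: 0.59
grasp_force: 66.4
```

Request:
jog_arm --deltas '[{"gripper": 0.6,"offset": [0,0,0],"rotation": [0,0,0]},{"gripper": 0.63,"offset": [0,0,0],"rotation": [0,0,0]},{"gripper": 0.66,"offset": [0,0,0],"rotation": [0,0,0]},{"gripper": 0.7,"offset": [0,0,0],"rotation": [0,0,0]},{"gripper": 0.8,"offset": [0,0,0],"rotation": [0,0,0]},{"gripper": 0.9,"offset": [0,0,0],"rotation": [0,0,0]},{"gripper": 0.95,"offset": [0,0,0],"rotation": [0,0,0]},{"gripper": 0.95,"offset": [0,0,0],"rotation": [0,0,0]},{"gripper": 0.95,"offset": [0,0,0],"rotation": [0,0,0]}]'

```text
clock: 22.5
position: [0.5315, -0.3489, 0.1771]
ee_rot: [0.619, 0.785, -0.0, 0.0]
ft_force: [-0.3, 0.6, 0.4]
grip_width: 0.949
grasp_force: 0.0
```

```bash
python3 - <<'E'
from h import *
w=imaging.camera("wrist");b=imaging.camera("side")
cv2.imwrite("pics/c5.png",np.vstack([cv2.resize(b[140:260,250:410],(400,300)),cv2.resize(w[200:400,186:453],(400,300),interpolation=cv2.INTER_CUBIC)]))
E
```

```text
(no output)
```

View pics/c5.png

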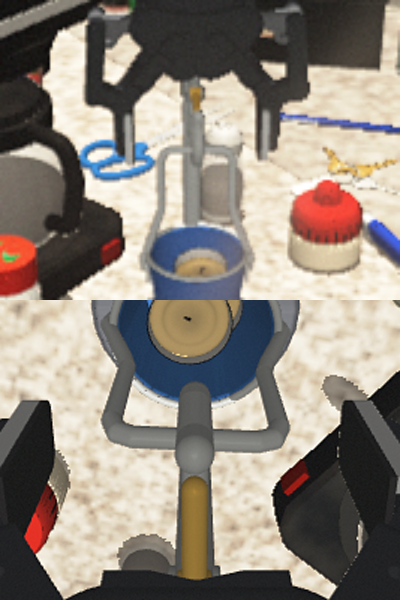

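The pail hangs in the hook under the shut gate (crop (195,440)), and the fingers are clear on both sides. I retreat straight up.

Request:
jog_arm --deltas '[{"gripper": 0.95,"offset": [0,0,-0.01],"rotation": [0,0,0]},{"gripper": 0.95,"offset": [0,0,-0.01],"rotation": [0,0,0]},{"gripper": 0.95,"offset": [0,0,-0.015],"rotation": [0,0,0]},{"gripper": 0.95,"offset": [0,0,-0.02],"rotation": [0,0,0]},{"gripper": 0.95,"offset": [0,0,-0.02],"rotation": [0,0,0]},{"gripper": 0.95,"offset": [0,0,-0.02],"rotation": [0,0,0]},{"gripper": 0.95,"offset": [0,0,-0.015],"rotation": [0,0,0]},{"gripper": 0.95,"offset": [0,0,-0.01],"rotation": [0,0,0]},{"gripper": 0.95,"offset": [0,0,0],"rotation": [0,0,0]},{"gripper": 0.95,"offset": [0,0,0],"rotation": [0,0,0]},{"gripper": 0.95,"offset": [0,0,0],"rotation": [0,0,0]},{"gripper": 0.95,"offset": [0,0,0],"rotation": [0,0,0]},{"gripper": 0.95,"offset": [0,0,0],"rotation": [0,0,0]},{"gripper": 0.95,"offset": [0,0,0],"rotation": [0,0,0]},{"gripper": 0.95,"offset": [0,0,0],"rotation": [0,0,0]},{"gripper": 0.95,"offset": [0,0,0],"rotation": [0,0,0]},{"gripper": 0.95,"offset": [0,0,0],"rotation": [0,0,0]},{"gripper": 0.95,"offset": [0,0,0],"rotation": [0,0,0]},{"gripper": 0.95,"offset": [0,0,0],"rotation": [0,0,0]},{"gripper": 0.95,"offset": [0,0,0],"rotation": [0,0,0]}]'

```text
clock: 24.6
position: [0.5315, -0.3489, 0.2971]
ee_rot: [0.619, 0.785, -0.0, 0.0]
ft_force: [0.7, -0.6, -0.9]
grip_width: 0.95
grasp_force: 0.0
```

```bash
python3 - <<'E'
from h import *
b=imaging.camera("side")
c=b
for i in range(6): c=imaging.camera("side")
print("motion",np.abs(b.astype(int)-c)[150:300,300:420].max())
a=imaging.camera("scene")
cv2.imwrite("pics/c6.png",np.hstack([cv2.resize(x,(400,400),interpolation=cv2.INTER_CUBIC) for x in(c[130:310,250:430],a[140:320,230:410])]))
E
```

```text
motion 14
```

View pics/c6.png

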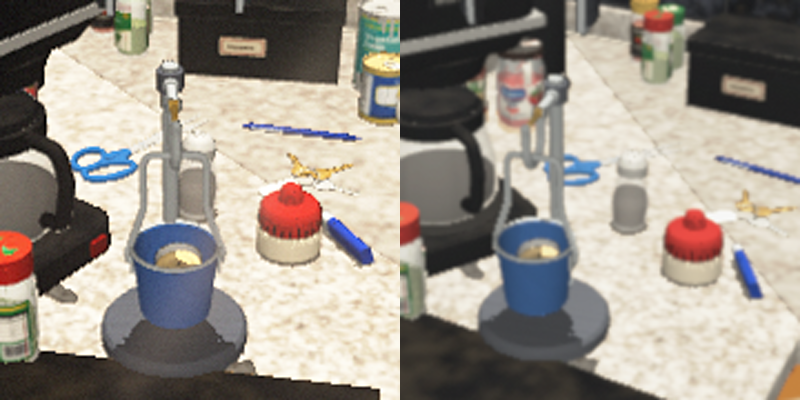

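The pail hangs upright and still at the bottom of the hook, the foot of the stand is flat, and nothing else has been touched. I'm handing in.

```bash
python3 -c "
from workcell import workorder
print(workorder.hand_in())"
```

```text
the job is handed in; nothing more can be done
None
```

The pail hangs freely in the hook under the shut gate, and the job is handed in with no verdict shown; the pull test held about 6 to 9 N for 3 s, but just before that the pull crept to about 13 N, over the stated 10 N and the 12 N tipping figure, and the pictures afterwards show the foot flat.

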